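# Press the pin home in a lock case

## Task

Press the brass pin of the loose lock case home with the lever press: slide the case, pin end first and pin up, under the ram and up against the back stop, swing the red-handled lever all the way down to its stop so that the pin goes flush, and let the lever come fully back up. Then take the case out and lay it squarely, pin side up, on top of the pile of finished cases. Do not drop the case, and leave the other things on the bench where they are.

Things in the scene. Friction and masses are not known exactly. Their poses are not given: they have to be found in the camera images.
- case: (all sizes in mm) loose lock case, flat aluminium-grey box 160 long (its x) x 60 wide (y) x 22 high, 0.35 kg, flat on the bench at first; origin at the centre of its underside, z up. On top, 60 from the centre towards +x (20 from that end), a brass pin of 12 diameter stands 6 proud. Best gripped across its width in the half away from the pin, to stay clear of the press head
- case_pin (a point): point on the underside of the case, right below the pin's axis; axes as the case
- pin (a joint): how far the brass pin has been pressed into the case, m: 0 = 6 mm proud, 0.006 = flush. Stiff: about 14 N to move; it stays where it is pressed
- press: green lever press fixed on the bench; origin on the bench right under the ram axis, x from the operator's side to the column, y to the side where the lever sticks out, z up. Its flat bed, 140 wide, runs from x = -150 to +150, top at z = 30. The head reaches from x = -23 to +133, 70 wide, z = 150 to 260; the column below it starts at x = 58
- nest (a point): point on the bed's top right under the ram axis, where case_pin belongs; axes as the press. Side rails 10 high, 68 apart inside, run from x = -49 to +21 of it, their front ends flared to about 85 at x = -75; a back stop 14 high has its face at x = +21. A loaded case points along +x, its centre at x = -60, y = 0
- ram_face (a point): centre of the underside of the ram, a steel rod of 30 diameter; 58 above the bed with the lever up (30 above a loaded case's pin), 22 above the bed (level with a loaded case's top) at the lever's stop
- lever (a joint): the press lever, rad: 0 = home, pointing out to the press's +y and 0.7 rad above level; 1.0 = lower stop, 0.3 rad below level. A spring brings it back to 0; about 7 N at the handle to start, 15 N at the stop
- lever_pivot (a point): the lever's hinge point, on the ram axis 200 above the bench; the hinge axis is the press's x
- lever_grip (a point): middle of the lever's red handle, on the lever's axis 170 from the pivot; the handle is a round bar of 24 diameter from 123 to 212 from the pivot, and moves with the lever in the press's y-z plane (a steel rod of 16 diameter inside that). It can be pushed down from above with shut fingers
- pile: pile of two finished lock cases with cardboard sheets, fixed; 172 (its x) x 70 (its y), 50 high; origin under its centre on the bench
- pile_top (a point): centre of the cardboard on top of the pile, 50 above the bench; axes as the pile; a case lies squarely when its long side runs along the pile's, either way round
- pin_tub: bystander, to be left alone: small open blue plastic tub of brass pins, 75 x 60 x 32 high; origin under its centre
- hammer: bystander, to be left alone: hammer lying on the bench
- screwdriver: bystander, to be left alone: screwdriver lying on the bench
- grease_can: bystander, to be left alone: upright can with yellow label, 66 diameter, 90 high
- green_bottle: bystander, to be left alone: upright green bottle, 60 diameter, 170 high
- tape_roll: bystander, to be left alone: yellow ring (roll) lying flat, 90 outside diameter, 25 high
- wrench: bystander, to be left alone: steel wrench lying on the bench
There are look-alikes about, which are no part of the job. Leave any blue or turquoise look-alike of the case alone.

How it is judged (in metres and radians):
On the way, in this order (a step that is already met when the one before it is completed fails the run):
1. the case lies flat on the bed, its still-proud pin under the ram (within 9 mm), the lever up (horizontal distance between case_pin and nest below 0.009 m and z of case in the frame of press below 0.034 m and angle between case's own z axis and vertical below 0.06 rad and value of joint pin below 0.0015 m and value of joint lever below 0.1 rad), for 0.2 s.
2. the lever is down at its stop (within 0.04 rad), with the case in place and its pin pressed in by at least 4 mm (horizontal distance between case_pin and nest below 0.009 m and z of case in the frame of press below 0.034 m and angle between case's own z axis and vertical below 0.06 rad and value of joint lever above 0.96 rad and value of joint pin above 0.004 m), for 0.1 s.
3. the lever is back up (within 0.05 rad), the case still under the ram (horizontal distance between case_pin and nest below 0.009 m and z of case in the frame of press below 0.034 m and angle between case's own z axis and vertical below 0.06 rad and value of joint lever below 0.05 rad), for 0.1 s.
At the end, for the whole second after the job is handed in: The case rests flat, pin side up, on top of the pile: its centre within 20 mm of the pile's, its long side within 0.17 rad of the pile's (either way round), released and still; its pin is pressed in by at least 4 of its 6 mm; the lever is back up within 0.05 rad of home (horizontal distance between case and pile_top below 0.02 m and z of case in the frame of pile_top between -0.004 and 0.004 m and angle between case's own z axis and vertical below 0.06 rad and angle between the x axis of case and the x axis of pile, either way round below 0.17 rad and linear speed of case below 0.02 m/s and value of joint pin above 0.004 m and value of joint lever below 0.05 rad); the robot touches nothing.
It fails at once if the case was dropped (falls free of the fingers faster than 0.6 m/s, about 2 cm of fall) (linear speed of case above 0.6 m/s and contact force between the fingers and case below 0.05 N).
It fails at once if a bystander was moved by more than 30 mm (distance of any of pin_tub, hammer, screwdriver, grease_can, green_bottle, tape_roll, wrench from where it was at the start of the episode above 0.03 m).
It also fails if it takes over 72 s, if anything falls off the work surface, if the arm or the gripper's body presses on something with over 40 N, if the wrist force passes 120 N, or if a joint passes its speed limit or range.

## Robot

A 6-joint arm with a two-finger parallel gripper is mounted at the origin on the work surface. World frame = base frame: x ahead of the robot, y to its left, z up, the work surface at z = 0. Lengths are in m, angles in degrees, forces in N, time in s.
With the tool pointing down it reaches from about 0.3 to 0.75 m from the base axis. Payload 8.5 kg.
Tool frame: the origin (TCP) lies midway between the tips of the shut fingers; the grasp point (between the pads) lies 19 mm behind it; z points along the fingers, y is the line along which they close (so a half turn about z gives the same grasp; the last joint's range is limited). The gripper opens to 85 mm and grips with 20 to 120 N. Pads are 22 mm wide; open, the fingers measure 114 mm over their backs; the gripper's body (76 mm by 85 mm) begins 54 mm behind the grasp point. The pads swing forward as they close: fully open they stand 13 mm farther back than shut.
Start: joints at [61.977, 21.807, 74.336, -0, 83.858, -12.336], TCP at [0.149, 0.529, 0.231] pointing down, gripper open.
Joint ranges: [-178.18, 178.18], [-50.72, 133.34], [12.68, 142.11], [-81.47, 261.47], [9.98, 163.14], [-165.26, 165.26]. Speed limits (degrees/s): [136.94, 136.94, 180, 180, 180, 180].

## Interface

Orientations are given as a 3x3 rotation matrix whose columns are the frame's x, y, z axes.
In Python, from rig import env gives the robot as it stands. The module is installed in compiled form; this text tells all that it offers.
- The arm moves only by the tool jog_arm, never from a script. Its argument "targets" is a list of rows, each a list of 6 numbers: the shift along the tool's x, y, z in cm, then the turn, a rotation vector about the tool's x, y, z in degrees. A call has 1 to 8 rows; each row is the pose to reach, as a shift and turn from the pose commanded when the call began, along the tool's axes at that moment; what a row does not reach only later rows make up. A row lasts 1/12 s, in which the tool goes at most 41.7 mm and 7.16 degrees, less where a joint would pass 70% of its speed; a pose out of reach is approached as far as the arm can. A call with a gripper value outside its range is refused whole. "hand" is the opening, from 0 (shut) to 1 (fully open), set as the call begins (left out, the last holds). The fingers move at their own pace and stop on an object; "newtons" is the grip in N (left out, the last holds). Time passes only in rows, so rows that repeat a pose let the fingers close. It gives the time, the measured TCP pose, the force, the opening and the grip force at its end, in the units of the state.
- env.observe(): the state, without advancing time (a new reading comes with each control period).
- env.get_image(name): name is "scene" or "top"; returns a dict with "frame" (480x640x3 uint8, red, green, blue), "depth" (480x640 float32, m along the optical axis (not along the pixel's ray), 0 where there is no reading), "fovy" (degrees; the focal length in pixels is half the picture's height over the tangent of half this angle, whatever the lens; pixels are square), "cx", "cy" (the principal point, pixels), "k1" (the pictures are not rectified: a ray, as slopes to the right and down, at radius r is drawn at 1 + k1 r^2 times it, then the intrinsics apply), "cam_to_world" (4x4, takes a point from camera to world coordinates). Camera axes: x right, y down, z forward; pixel columns grow to the right and rows downward; lengths in m; the calibration is good to about 2 mm. A picture is of the moment at which its call begins.
- env.close_job(): hands the job in; it is judged then, once.
Trained networks look in the newest picture that a camera, given by its name, has taken for a name from the list of things; names that differ only in an ending like _2 or _b are one class to them, and where a whole thing is asked for, a point or a joint stands for the part that bears it (a point fixed in the world has none). Each returns a list of dicts, best first, with "score" (0 to 1); they miss things now and then, are a little off and sometimes report something else, mostly with a low value. They report only what shows in the picture. A call takes as long as a camera call. They do not tell look-alikes from the thing itself.
- env.regions_of(camera, target): "pixels" (480x640 bool, what is visible of it) and "point" ([row, column] in pixels, amid what is visible of it).
The state is a dict: "time_s": time; "q": joint angles; "qvel": joint speeds; "joint_efforts": joint torques, N m; "position": TCP position; "tool_rot": TCP orientation; "ft_force": force on the tool from outside, world axes, zero at the start; "wrist_torque": the same for the moment, N m; "grip_width": finger opening in m; "gripper_force": force on a finger pad.
Only numpy, scipy, OpenCV 4.12 (cv2) and the standard library are available. Lean on these libraries where they do the work, as an engineer would, in place of code of your own. Each camera call takes 0.05 s, during which the arm holds its last target. There are 200 camera calls.

## Working session

There is one attempt and no reset: what is moved stays moved. The work goes in short steps, Python scripts to look and compute and a tool call to move; the robot and the scene stay as the last step left them, time stands still between calls to the robot, and variables do not carry over. Pictures are saved under pics/ and viewed, at most 11 in all, crops included, and the job is handed in when it is done.

Besides the shell and the picture viewer there is one more tool, called after "Emit:" as name(argument=value, ...), one argument or row to a line, values as JSON. jog_arm: Moves the arm, as the interface text tells. Its arguments: {"type":"object","properties":{"targets":{"type":"array","items":{"type":"array","items":{"type":"number"}}},"hand":{"type":"number"},"newtons":{"type":"number"}},"required":["targets"]}

```bash
mkdir -p pics
cat > h.py <<'E'
import numpy as np, cv2
from rig import env
def world(im, uv, z=None):
    """pixels (N,2 col,row) -> world; by depth or on plane z"""
    h=im["frame"].shape[0]; f=h/2/np.tan(np.radians(im["fovy"])/2)
    uv=np.atleast_2d(uv).astype(float)
    d=(uv-[im["cx"],im["cy"]])/f; s=d.copy()
    for _ in range(20): s=d/(1+im["k1"]*(s**2).sum(1,keepdims=True))
    r=np.c_[s,np.ones(len(s))]; M=im["cam_to_world"]
    if z is None:
        i=uv.round().astype(int); dep=im["depth"][i[:,1],i[:,0]]
        return (r*dep[:,None])@M[:3,:3].T+M[:3,3]
    w=r@M[:3,:3].T; return M[:3,3]+w*((z-M[2,3])/w[:,2])[:,None]
def save(im,name,crop=None,k=1):
    a=im["frame"][...,::-1]
    if crop: a=a[crop[0]:crop[1],crop[2]:crop[3]]
    cv2.imwrite("pics/"+name,cv2.resize(a,None,fx=k,fy=k,interpolation=cv2.INTER_CUBIC))
E
python3 - <<'E'
from h import *
for c in("top","scene"):
    im=env.get_image(c); save(im,c+"1.png"); print(c,im["cam_to_world"].round(3).tolist(),im["fovy"],im["k1"])
    for t in("case","press","lever_grip","pile","pin_tub","hammer","grease_can","green_bottle","tape_roll","wrench","screwdriver","pin"):
        for r in env.regions_of(c,t):
            p=r["pixels"]; v,u=np.nonzero(p&(im["depth"]>0))
            if len(u)<5: continue
            w=world(im,np.c_[u,v]); rect=cv2.minAreaRect(np.c_[u,v].astype(np.float32))
            print(t,round(r["score"],2),np.round(r["point"]),len(u),"w med",np.median(w,0).round(3),"zmax",np.percentile(w[:,2],98).round(3),)
E
```

```text
top [[0.022, -0.998, 0.055, 0.404], [-1.0, -0.022, -0.001, 0.005], [0.002, -0.055, -0.998, 1.798], [0.0, 0.0, 0.0, 1.0]] 46.61225598216369 -0.030641869452547446
case 0.93 [302. 280.] 989 w med [0.307 0.139 0.022] zmax 0.032
case 0.74 [330. 458.] 980 w med [ 0.222 -0.417  0.023] zmax 0.032
case 0.57 [263. 430.] 1013 w med [ 0.429 -0.33   0.022] zmax 0.032
case 0.53 [206. 469.] 774 w med [ 0.615 -0.453  0.023] zmax 0.034
press 0.67 [206. 325.] 4540 w med [0.588 0.005 0.036] zmax 0.326
lever_grip 0.87 [204. 288.] 317 w med [0.582 0.107 0.307] zmax 0.342
pile 0.91 [263. 232.] 1318 w med [0.415 0.3   0.05 ] zmax 0.059
pile 0.59 [204. 289.] 383 w med [0.584 0.108 0.302] zmax 0.342
pin_tub 0.67 [198. 404.] 509 w med [ 0.635 -0.245  0.009] zmax 0.037
hammer 0.95 [209. 470.] 802 w med [ 0.611 -0.455  0.023] zmax 0.034
grease_can 0.85 [160. 240.] 429 w med [0.734 0.272 0.088] zmax 0.098
green_bottle 0.66 [163. 405.] 379 w med [ 0.729 -0.243  0.115] zmax 0.175
tape_roll 0.64 [272. 505.] 403 w med [ 0.401 -0.537  0.024] zmax 0.034
wrench 0.53 [235. 157.] 286 w med [0.5   0.546 0.008] zmax 0.016

[... 815 characters left out ...]
14] zmax 0.034
pin_tub 0.35 [297. 286.] 6278 w med [0.668 0.034 0.121] zmax 0.318
pin_tub 0.16 [259. 324.] 375 w med [0.593 0.11  0.304] zmax 0.34
hammer 0.81 [241. 180.] 670 w med [ 0.615 -0.451  0.023] zmax 0.031
hammer 0.54 [278. 224.] 582 w med [ 0.635 -0.246  0.013] zmax 0.034
grease_can 0.56 [393. 342.] 883 w med [0.758 0.282 0.085] zmax 0.094
green_bottle 0.76 [290. 196.] 831 w med [ 0.753 -0.233  0.092] zmax 0.17
wrench 0.85 [389. 480.] 643 w med [0.506 0.546 0.007] zmax 0.012
screwdriver 0.62 [406. 381.] 438 w med [0.705 0.361 0.022] zmax 0.029
screwdriver 0.37 [389. 480.] 576 w med [0.504 0.542 0.007] zmax 0.013
screwdriver 0.26 [313. 413.] 1525 w med [0.434 0.303 0.049] zmax 0.054
```

View pics/top1.png

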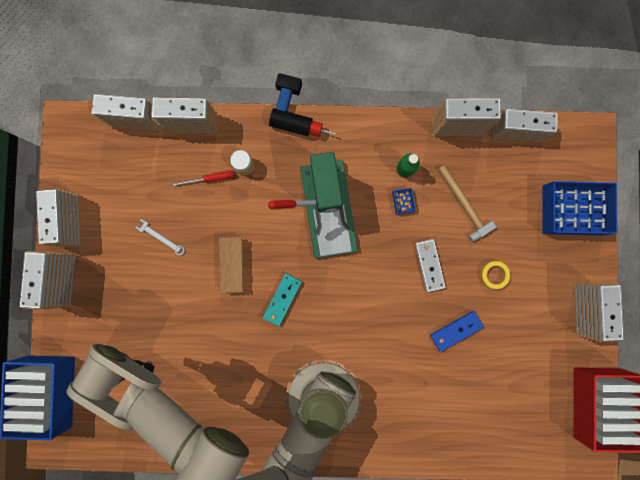

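View pics/scene1.png

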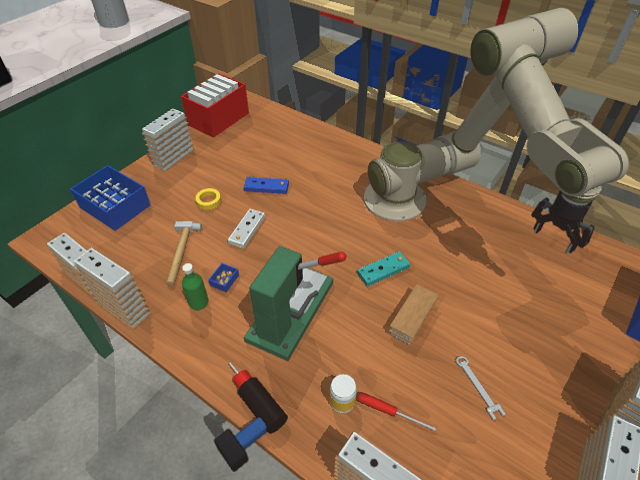

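The candidates in the top picture are the grey case (430,265), the turquoise one (283,299), the blue one (457,331), and grey cases in stacks at the bench edges (180,110), (470,110), (530,120), (50,215), (45,280) and (600,312). I choose the loose aluminium-grey one at (430,265) and will check it in a crop.

Run:
```python
from h import *
T=env.get_image("top"); S=env.get_image("scene")
save(T,"crop1.png",(150,300,280,480),4)
def rect(P):
    r=cv2.minAreaRect(P[:,:2].astype(np.float32)); b=cv2.boxPoints(r); return np.round(r[0],4),np.round(r[1],4),round(r[2],2)
def cloud(im,t,near):
    out=[r for r in env.regions_of(im_name,t) if True]
    best=None
    for r in out:
        v,u=np.nonzero(r["pixels"]&(im["depth"]>0)); w=world(im,np.c_[u,v])
        if np.linalg.norm(np.median(w,0)[:2]-near)<.08: return w,np.c_[u,v]
    return None,None
for im_name,im in(("top",T),("scene",S)):
    for t,near,zs in(("case",(.435,-.328),[(.015,.026)]),("press",(.62,.02),[(.022,.035),(.25,.27)]),("pile",(.425,.3),[(.043,.056)])):
        w,uv=cloud(im,t,np.array(near))
        if w is None: print(im_name,t,None);continue
        for a,b in zs:
            m=(w[:,2]>a)&(w[:,2]<b)
            # project pixels onto the nominal plane to shed depth noise
            z=dict(case=.022,pile=.05).get(t,.03 if b<.1 else .26)
            p=world(im,uv[m],z)
            print(im_name,t,z,m.sum(),"zmed",np.median(w[m,2]).round(4),rect(p),"mean",p.mean(0).round(4)[:2])
    w,uv=cloud(im,"lever_grip",np.array((.585,.11)))
    if w is not None:
        c=w.mean(0);d=np.linalg.svd(w-c,full_matrices=False)[2][0];print("lever",c.round(4),d.round(3))
```

```text
top case 0.022 687 zmed 0.0218 (array([ 0.4277, -0.3309]), array([0.1598, 0.0615]), 14.23) mean [ 0.4268 -0.3311]
top press 0.03 2100 zmed 0.03 (array([ 0.6017, -0.0023]), array([0.2996, 0.1397]), 10.31) mean [ 0.5676 -0.0071]
top press 0.26 1421 zmed 0.2601 (array([0.6511, 0.0313]), array([0.1548, 0.1194]), 9.45) mean [0.6524 0.0093]
top pile 0.05 1046 zmed 0.0501 (array([0.4152, 0.3015]), array([0.171 , 0.0705]), 2.96) mean [0.4156 0.3018]
lever [0.5828 0.1046 0.2892] [ 0.109 -0.185 -0.977]
scene case 0.022 551 zmed 0.0221 (array([ 0.4334, -0.3283]), array([0.1694, 0.0648]), 15.08) mean [ 0.4366 -0.3283]
scene press 0.03 2043 zmed 0.0295 (array([0.6089, 0.0008]), array([0.3018, 0.1409]), 10.25) mean [0.6094 0.0259]
scene press 0.26 1417 zmed 0.2589 (array([0.6606, 0.031 ]), array([0.1558, 0.1126]), 9.17) mean [0.6641 0.0142]
scene pile 0.05 1213 zmed 0.0495 (array([0.4206, 0.3016]), array([0.1731, 0.0688]), 2.89) mean [0.4237 0.3024]
lever [0.5876 0.1062 0.2946] [0.335 0.534 0.776]
```

View pics/crop1.png

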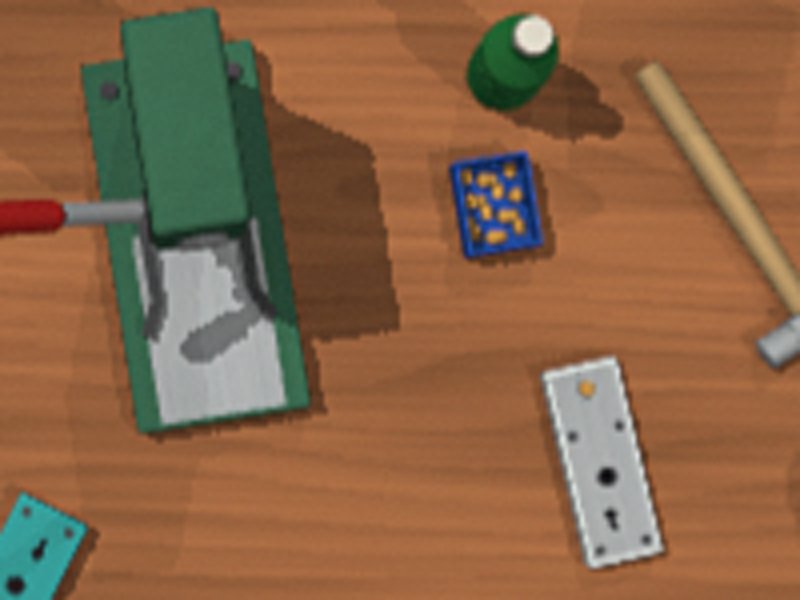

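The crop confirms the grey case, with its brass pin at the far end (crop 587,388, i.e. top ≈(427,247)), pointing along about +14°. The rails and bed open towards the robot.

```bash
cat >> h.py <<'E'
from scipy.spatial.transform import Rotation as R
def toolrot(yaw):  # tool down, tool y across yaw; nearest half turn
    s=env.observe()["tool_rot"]; best=None
    for k in(0,180):
        a=np.radians(yaw+k); x=np.array([np.cos(a),np.sin(a),0]); z=np.array([0,0,-1.]); M=np.c_[x,np.cross(z,x),z]
        n=R.from_matrix(np.array(s).T@M).magnitude()
        if best is None or n<best[0]: best=(n,M)
    return best[1]
def rows(*pts):
    """pts: (x,y,z,yaw) -> rows in the present tool frame"""
    o=env.observe(); A=np.array(o["tool_rot"]); p=np.array(o["position"])
    print("t",o["time_s"],"tcp",p.round(4),"q",np.round(o["q"],1),"w",round(o["grip_width"],4),"f",np.round(o["ft_force"],1))
    for q in pts:
        print(q,"->",(A.T@(np.array(q[:3])-p)*100).round(2).tolist(),np.degrees(R.from_matrix(A.T@toolrot(q[3])).as_rotvec()).round(2).tolist())
def case(yaw,c,x,y=0):
    a=np.radians(yaw); return c[0]+x*np.cos(a)-y*np.sin(a), c[1]+x*np.sin(a)+y*np.cos(a)
E
python3 - <<'E'
from h import *
print(np.round(env.observe()["tool_rot"],3).tolist())
g=case(14.2,(.430,-.330),-.045); print(g)
rows((.30,.10,.23,14.2),(*g,.12,14.2),(*g,-.002,14.2))
E
```

```text
[[-0.963, 0.27, 0.0], [0.27, 0.963, 0.0], [0.0, 0.0, -1.0]]
(np.float64(0.38637495925471876), np.float64(-0.34103883236454613))
t 1.8 tcp [0.1487 0.5295 0.2313] q [ 62.   21.8  74.3   0.   83.9 -12.3] w 0.0857 f [-0.9  0.9 -1. ]
(0.3, 0.1, 0.23, 14.2) -> [-26.18, -37.26, 0.13] [0.0, 0.0, -29.89]
(np.float64(0.38637495925471876), np.float64(-0.34103883236454613), 0.12, 14.2) -> [-46.42, -77.38, 11.13] [0.0, 0.0, -29.89]
(np.float64(0.38637495925471876), np.float64(-0.34103883236454613), -0.002, 14.2) -> [-46.42, -77.38, 23.33] [0.0, 0.0, -29.89]
```

Emit:
jog_arm(
  targets=[
    [-26.2,-37.3,0,0,0,-14],
    [-26.2,-37.3,0,0,0,-29.9],
    [-26.2,-37.3,0,0,0,-29.9],
    [-26.2,-37.3,0,0,0,-29.9],
    [-26.2,-37.3,0,0,0,-29.9],
    [-26.2,-37.3,0,0,0,-29.9],
    [-26.2,-37.3,0,0,0,-29.9],
    [-26.2,-37.3,0,0,0,-29.9],
  ],
  hand=1,
)

```text
time_s: 2.47
position: [0.2557, 0.2244, 0.2316]
tool_rot: [[-0.969, -0.246, 0.001], [-0.246, 0.969, 0.0], [-0.001, 0.0, -1.0]]
ft_force: [0.6, 0.2, 0.1]
grip_width: 0.0854
gripper_force: 0.0
```

Run:
```python
from h import *
g=(.3864,-.341)
rows((*g,.12,14.2))
```

```text
t 2.4667 tcp [0.2557 0.2244 0.2316] q [ 21.1  -0.  102.8  -0.   77.2 -83.2] w 0.0854 f [0.6 0.2 0.1]
(0.3864, -0.341, 0.12, 14.2) -> [1.28, -58.02, 11.15] [0.0, 0.05, 0.07]
```

Emit:
jog_arm(
  targets=[
    [1.3,-50,5,0,0,0],
    [1.3,-50,5,0,0,0],
    [1.3,-50,5,0,0,0],
    [1.3,-50,5,0,0,0],
    [1.3,-50,5,0,0,0],
    [1.3,-50,5,0,0,0],
    [1.3,-50,5,0,0,0],
    [1.3,-50,5,0,0,0],
  ],
)

```text
time_s: 3.13
position: [0.3283, -0.0976, 0.1986]
tool_rot: [[-0.97, -0.245, 0.001], [-0.245, 0.97, -0.001], [-0.001, -0.001, -1.0]]
ft_force: [1.9, 0.4, -0.0]
grip_width: 0.0855
gripper_force: 0.0
```

Emit:
jog_arm(
  targets=[
    [0,-10,0,0,0,0],
    [0,-20,2,0,0,0],
    [0,-20,4,0,0,0],
    [0,-20,4,0,0,0],
    [0,-20,4,0,0,0],
  ],
)

```text
time_s: 3.55
position: [0.3776, -0.2915, 0.1578]
tool_rot: [[-0.97, -0.245, 0.0], [-0.245, 0.97, -0.0], [-0.0, -0.0, -1.0]]
ft_force: [1.2, 0.2, 0.2]
grip_width: 0.0856
gripper_force: 0.0
```

Run:
```python
from h import *
g=(.3864,-.341)
rows((*g,.12,14.2),(*g,-.002,14.2))
```

```text
t 3.55 tcp [ 0.3776 -0.2915  0.1578] q [ -51.9   18.8   92.5    0.    68.7 -156.1] w 0.0856 f [1.2 0.2 0.2]
(0.3864, -0.341, 0.12, 14.2) -> [0.36, -5.01, 3.78] [-0.02, 0.01, -0.04]
(0.3864, -0.341, -0.002, 14.2) -> [0.36, -5.0, 15.98] [-0.02, 0.01, -0.04]
```

Emit:
jog_arm(
  targets=[
    [0.4,-5,3.8,0,0,0],
    [0.4,-5,3.8,0,0,0],
    [0.4,-5,3.8,0,0,0],
    [0.4,-5,3.8,0,0,0],
    [0.4,-5,3.8,0,0,0],
  ],
)

```text
time_s: 3.97
position: [0.386, -0.3377, 0.1212]
tool_rot: [[-0.969, -0.246, 0.0], [-0.246, 0.969, -0.0], [-0.0, -0.0, -1.0]]
ft_force: [-0.5, 0.1, 1.0]
grip_width: 0.0856
gripper_force: 0.0
```

Run:
```python
from h import *
rows((.3864,-.341,-.002,14.2))
T=env.get_image("top"); save(T,"crop2.png",(215,330,380,480),5)
for t in("case",):
  for r in env.regions_of("top",t):
    v,u=np.nonzero(r["pixels"]); p=world(T,np.c_[u,v],.022); print(r["score"],p.mean(0).round(4),cv2.minAreaRect(p[:,:2].astype(np.float32)))
```

```text
t 3.9667 tcp [ 0.386  -0.3377  0.1212] q [ -54.4   24.6   90.1    0.    65.3 -158.7] w 0.0856 f [-0.5  0.1  1. ]
(0.3864, -0.341, -0.002, 14.2) -> [0.04, -0.33, 12.32] [-0.01, 0.01, 0.04]
0.71 [ 0.2225 -0.42    0.022 ] ((0.22294476628303528, -0.41987350583076477), (0.05945722758769989, 0.16097378730773926), 29.563941955566406)
0.7 [ 0.4595 -0.3196  0.022 ] ((0.45441973209381104, -0.3231123387813568), (0.10297083854675293, 0.06277257204055786), 13.7632474899292)
0.67 [0.3153 0.1375 0.022 ] ((0.30971086025238037, 0.13898266851902008), (0.05682067200541496, 0.15850892663002014), 64.75347137451172)
0.2 [0.698  0.3535 0.022 ] ((0.6965433359146118, 0.3562750220298767), (0.029340509325265884, 0.1078898161649704), 12.619420051574707)
```

View pics/crop2.png

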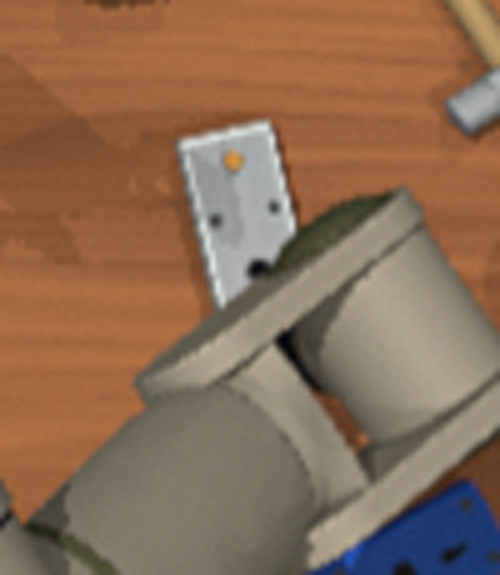

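The crop shows the case with its pin at (233,160), undisturbed, and the wrist hovering over its rear half. Descending.

Emit:
jog_arm(
  targets=[
    [0,0,4,0,0,0],
    [0,0,8,0,0,0],
    [0,0,10.5,0,0,0],
    [0,0,11.5,0,0,0],
    [0,0,11.5,0,0,0],
    [0,0,11.5,0,0,0],
  ],
)

```text
time_s: 4.57
position: [0.3865, -0.3387, 0.0068]
tool_rot: [[-0.969, -0.246, 0.001], [-0.246, 0.969, -0.001], [-0.001, -0.002, -1.0]]
ft_force: [-0.1, 0.5, -0.3]
grip_width: 0.0855
gripper_force: 0.0
```

Run:
```python
from h import *
rows((.3864,-.341,-.002,14.2))
```

```text
t 4.5667 tcp [ 0.3865 -0.3387  0.0068] q [ -54.4   34.5   96.8    0.    48.7 -158.7] w 0.0855 f [-0.1  0.5 -0.3]
(0.3864, -0.341, -0.002, 14.2) -> [0.07, -0.22, 0.88] [-0.09, 0.04, 0.04]
```

Emit:
jog_arm(
  targets=[
    [0,-0.2,0.8,0,0,0],
    [0,-0.2,0.8,0,0,0],
    [0,-0.2,0.8,0,0,0],
  ],
)

```text
time_s: 4.82
position: [0.3867, -0.3408, -0.0018]
tool_rot: [[-0.969, -0.245, 0.001], [-0.245, 0.969, -0.001], [-0.001, -0.001, -1.0]]
ft_force: [0.0, -0.7, -0.2]
grip_width: 0.0855
gripper_force: 0.0
```

Emit:
jog_arm(
  targets=[
    [0,0,0,0,0,0],
    [0,0,0,0,0,0],
    [0,0,0,0,0,0],
    [0,0,0,0,0,0],
    [0,0,0,0,0,0],
    [0,0,0,0,0,0],
  ],
  hand=0,
  newtons=30,
)

```text
time_s: 5.32
position: [0.3868, -0.3412, -0.0017]
tool_rot: [[-0.969, -0.245, 0.001], [-0.245, 0.969, -0.002], [-0.001, -0.002, -1.0]]
ft_force: [-0.1, 0.0, 5.4]
grip_width: 0.0593
gripper_force: 32.3
```

Emit:
jog_arm(
  targets=[
    [0,0,0,0,0,0],
    [0,0,0,0,0,0],
    [0,0,0,0,0,0],
  ],
  hand=0,
  newtons=90,
)

```text
time_s: 5.57
position: [0.3868, -0.3412, -0.0012]
tool_rot: [[-0.969, -0.245, 0.001], [-0.245, 0.969, -0.002], [-0.001, -0.003, -1.0]]
ft_force: [-1.4, 0.6, 10.0]
grip_width: 0.0581
gripper_force: 96.9
```

Emit:
jog_arm(
  targets=[
    [0,0,-1,0,0,0],
    [0,0,-3,0,0,0],
    [0,0,-6,0,0,0],
    [0,0,-9,0,0,0],
    [0,0,-9,0,0,0],
    [0,0,-9,0,0,0],
  ],
)

```text
time_s: 6.07
position: [0.3865, -0.3406, 0.0886]
tool_rot: [[-0.969, -0.246, 0.001], [-0.246, 0.969, -0.002], [-0.001, -0.002, -1.0]]
ft_force: [-0.7, -0.2, -4.7]
grip_width: 0.0582
gripper_force: 97.3
```

Run:
```python
from h import *
# nest frame: origin (.604,-.002) yaw 10.3 ; grip at -.105 when loaded
pre=case(10.3,(.604,-.002),-.105-.13); rows((*pre,.12,10.3))
```

```text
t 6.0667 tcp [ 0.3865 -0.3406  0.0886] q [ -54.6   27.2   92.1   -0.    60.5 -158.8] w 0.0582 f [-0.7 -0.2 -4.7]
(np.float64(0.3727870160856177), np.float64(-0.04401852055234216), 0.12, 10.3) -> [-5.96, 29.08, -3.19] [-0.12, 0.04, 3.93]
```

Emit:
jog_arm(
  targets=[
    [-1,4,-1,0,0,1],
    [-2,8,-2,0,0,2],
    [-3,12,-3.2,0,0,3],
    [-4,16,-3.2,0,0,3.9],
    [-5,20,-3.2,0,0,3.9],
    [-6,24,-3.2,0,0,3.9],
    [-6,27.5,-3.2,0,0,3.9],
    [-6,29.1,-3.2,0,0,3.9],
  ],
)

```text
time_s: 6.73
position: [0.3702, -0.0395, 0.1181]
tool_rot: [[-0.983, -0.182, -0.005], [-0.182, 0.983, 0.003], [0.005, 0.004, -1.0]]
ft_force: [-0.6, 0.1, -3.3]
grip_width: 0.058
gripper_force: 97.8
```

Emit:
jog_arm(
  targets=[
    [0,0,0,0,0,0],
    [0,0,0,0,0,0],
    [0,0,0,0,0,0],
  ],
)

```text
time_s: 6.98
position: [0.3731, -0.044, 0.1189]
tool_rot: [[-0.984, -0.179, -0.001], [-0.179, 0.984, 0.0], [0.001, 0.001, -1.0]]
ft_force: [-0.9, 0.1, -4.5]
grip_width: 0.0581
gripper_force: 97.8
```

Run:
```python
from h import *
pre=case(10.3,(.604,-.002),-.105-.13); rows((*pre,.12,10.3))
T=env.get_image("top"); S=env.get_image("scene"); save(T,"top3.png",(150,320,250,400),4)
for n,im in(("top",T),("scene",S)):
  for r in env.regions_of(n,"case"):
    v,u=np.nonzero(r["pixels"]&(im["depth"]>0)); w=world(im,np.c_[u,v])
    print(n,round(r["score"],2),len(u),np.median(w,0).round(4))
    if abs(np.median(w[:,2])-.13)<.04:
      z=np.median(w[:,2]); m=abs(w[:,2]-z)<.006; p=world(im,np.c_[u,v][m],.1425); print(z,cv2.minAreaRect(p[:,:2].astype(np.float32)), np.linalg.lstsq(np.c_[w[m][:,:2],np.ones(m.sum())],w[m][:,2],rcond=None)[0].round(4))
```

```text
t 6.9833 tcp [ 0.3731 -0.044   0.1189] q [ -24.9   12.8  110.2   -0.    57.1 -125.2] w 0.0581 f [-0.9  0.1 -4.5]
(np.float64(0.3727870160856177), np.float64(-0.04401852055234216), 0.12, 10.3) -> [0.03, 0.0, -0.11] [0.03, -0.06, 0.0]
top 0.97 420 [ 0.4623 -0.0333  0.1426]
0.1425901271329746 ((0.45694154500961304, -0.029400471597909927), (0.0760713666677475, 0.05899184197187424), 6.023208141326904) [-0.0096  0.0085  0.1474]
top 0.86 960 [ 0.2219 -0.4188  0.0228]
top 0.71 993 [0.3075 0.1391 0.023 ]
top 0.5 4228 [0.5921 0.0085 0.037 ]
scene 0.96 643 [ 0.2291 -0.4132  0.0224]
scene 0.71 752 [ 0.4337 -0.0313  0.1411]
0.14112076467893342 ((0.42408034205436707, -0.03217645734548569), (0.16339480876922607, 0.05978778749704361), 10.460092544555664) [-0.0056 -0.0055  0.1436]
scene 0.63 951 [0.3228 0.1415 0.0207]
```

View pics/top3.png

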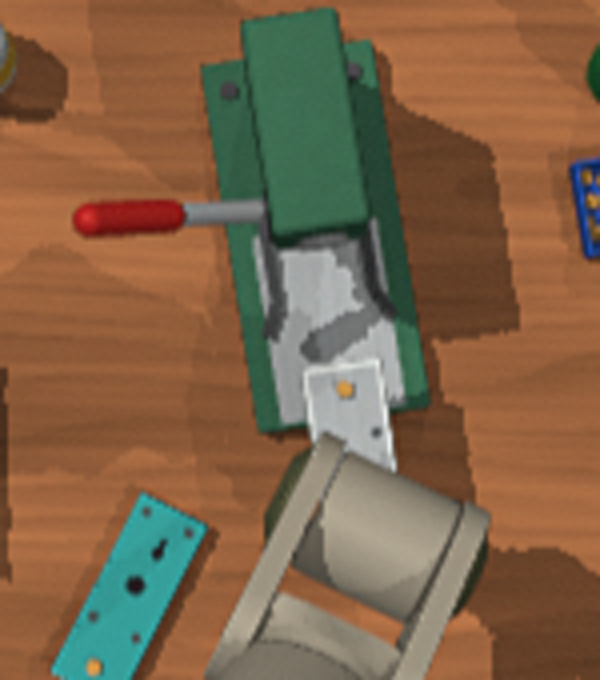

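The crop shows the case held level at (345,410), pin (345,388) towards the press, in line with the bed channel (lateral error about 1 mm). Lowering to 3 mm above bed height, then sliding in.

Emit:
jog_arm(
  targets=[
    [0,0,4,0,0,0],
    [0,0,7,0,0,0],
    [0,0,8.7,0,0,0],
    [0,0,8.7,0,0,0],
    [0,0,8.7,0,0,0],
  ],
)

```text
time_s: 7.6
position: [0.3732, -0.044, 0.0324]
tool_rot: [[-0.984, -0.178, -0.002], [-0.178, 0.984, 0.001], [0.001, 0.001, -1.0]]
ft_force: [0.1, 0.6, -2.7]
grip_width: 0.0581
gripper_force: 98.3
```

Emit:
jog_arm(
  targets=[
    [-1.5,0,0,0,0,0],
    [-3,0,0,0,0,0],
    [-4.5,0,0,0,0,0],
    [-6,0,0,0,0,0],
    [-7,0,0,0,0,0],
    [-7,0,0,0,0,0],
    [-7,0,0,0,0,0],
  ],
)

```text
time_s: 8.18
position: [0.4422, -0.0313, 0.0335]
tool_rot: [[-0.984, -0.179, 0.001], [-0.179, 0.984, -0.001], [-0.001, -0.001, -1.0]]
ft_force: [0.2, 1.1, -4.0]
grip_width: 0.0581
gripper_force: 98.3
```

Run:
```python
from h import *
o=(.604,-.002)
rows((*case(10.3,o,-.108),.0315,10.3))
T=env.get_image("top"); S=env.get_image("scene"); save(T,"top4.png",(170,290,280,380),6)
for n,im in(("top",T),("scene",S)):
  for r in env.regions_of(n,"case"):
    v,u=np.nonzero(r["pixels"]&(im["depth"]>0)); w=world(im,np.c_[u,v])
    if np.linalg.norm(np.median(w,0)[:2]-(.5,-.01))<.08 and len(u)<1500:
      z=np.median(w[:,2]); m=abs(w[:,2]-z)<.006; p=world(im,np.c_[u,v][m],.055); print(n,z,cv2.minAreaRect(p[:,:2].astype(np.float32)), np.linalg.lstsq(np.c_[w[m][:,:2],np.ones(m.sum())],w[m][:,2],rcond=None)[0].round(4))
```

```text
t 8.1833 tcp [ 0.4422 -0.0313  0.0335] q [ -19.4   27.1  106.6   -0.    46.1 -119.7] w 0.0581 f [ 0.2  1.1 -4. ]
(np.float64(0.49774041590317747), np.float64(-0.021310639232565758), 0.0315, 10.3) -> [-5.64, -0.02, 0.2] [-0.05, 0.07, 0.03]
top 0.057259451594666055 ((0.5315753221511841, -0.014675319194793701), (0.06655039638280869, 0.055664192885160446), 5.255398273468018) [0.0019 0.0105 0.0565]
scene 0.054920718179705674 ((0.4906453490257263, -0.011629518121480942), (0.15930207073688507, 0.05499156937003136), 21.237422943115234) [-0.001  -0.0231  0.0555]
```

View pics/top4.png

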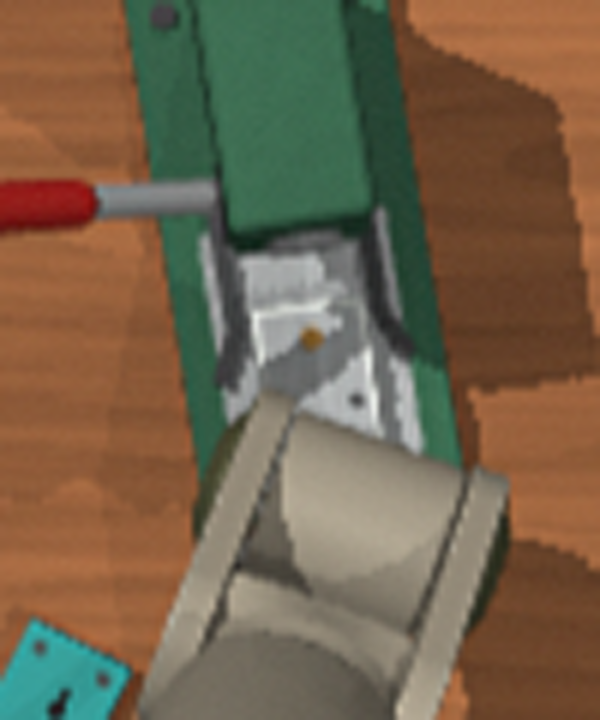

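The case front edge, (252,312) to (365,295), is centred between the rails, with about 12 px each side. Continuing.

Emit:
jog_arm(
  targets=[
    [-1,0,0.1,0,0,0],
    [-2,0,0.2,0,0,0],
    [-3,0,0.2,0,0,0],
    [-4,0,0.2,0,0,0],
    [-4.8,0,0.2,0,0,0],
    [-4.8,0,0.2,0,0,0],
    [-4.8,0,0.2,0,0,0],
  ],
)

```text
time_s: 8.97
position: [0.4888, -0.0225, 0.0304]
tool_rot: [[-0.984, -0.179, -0.001], [-0.179, 0.984, 0.0], [0.001, 0.0, -1.0]]
ft_force: [-0.1, -0.5, -4.3]
grip_width: 0.0586
gripper_force: 98.3
```

Emit:
jog_arm(
  targets=[
    [-0.2,0,0,0,0,0],
    [-0.4,0,0,0,0,0],
    [-0.4,0,0,0,0,0],
    [-0.4,0,0,0,0,0],
  ],
)

```text
time_s: 9.3
position: [0.4931, -0.0218, 0.0305]
tool_rot: [[-0.984, -0.179, -0.0], [-0.179, 0.984, 0.0], [0.0, 0.0, -1.0]]
ft_force: [0.0, -0.6, -3.9]
grip_width: 0.0578
gripper_force: 98.3
```

Emit:
jog_arm(
  targets=[
    [-0.15,0,0,0,0,0],
    [-0.3,0,0,0,0,0],
    [-0.3,0,0,0,0,0],
  ],
)

```text
time_s: 9.55
position: [0.4964, -0.0213, 0.0305]
tool_rot: [[-0.984, -0.179, 0.0], [-0.179, 0.984, -0.0], [-0.0, -0.0, -1.0]]
ft_force: [0.1, -0.7, -3.0]
grip_width: 0.0577
gripper_force: 98.3
```

Emit:
jog_arm(
  targets=[
    [-0.2,0,0,0,0,0],
    [-0.2,0,0,0,0,0],
    [-0.2,0,0,0,0,0],
  ],
)

```text
time_s: 9.8
position: [0.4982, -0.0209, 0.0305]
tool_rot: [[-0.984, -0.179, -0.0], [-0.179, 0.984, 0.0], [-0.0, 0.0, -1.0]]
ft_force: [0.5, 1.0, -4.0]
grip_width: 0.0581
gripper_force: 98.3
```

Emit:
jog_arm(
  targets=[
    [-0.2,0,0,0,0,0],
    [-0.2,0,0,0,0,0],
    [-0.2,0,0,0,0,0],
  ],
)

```text
time_s: 10.05
position: [0.5001, -0.0205, 0.0305]
tool_rot: [[-0.984, -0.179, 0.0], [-0.179, 0.984, -0.0], [-0.0, -0.0, -1.0]]
ft_force: [-1.7, -0.4, -3.6]
grip_width: 0.0579
gripper_force: 98.3
```

Emit:
jog_arm(
  targets=[
    [-0.2,0,0,0,0,0],
    [-0.2,0,0,0,0,0],
    [-0.2,0,0,0,0,0],
  ],
)

```text
time_s: 10.3
position: [0.5017, -0.0201, 0.0304]
tool_rot: [[-0.984, -0.179, -0.001], [-0.179, 0.984, 0.0], [0.001, 0.0, -1.0]]
ft_force: [-2.7, -1.7, -2.6]
grip_width: 0.0579
gripper_force: 98.4
```

Emit:
jog_arm(
  targets=[
    [-0.2,0,0,0,0,0],
    [-0.2,0,0,0,0,0],
    [-0.2,0,0,0,0,0],
  ],
)

```text
time_s: 10.55
position: [0.5017, -0.02, 0.03]
tool_rot: [[-0.984, -0.179, -0.006], [-0.179, 0.984, -0.0], [0.006, 0.001, -1.0]]
ft_force: [-10.8, -5.0, -0.5]
grip_width: 0.0584
gripper_force: 98.7
```

Run:
```python
from h import *
rows()
S=env.get_image("scene"); 
for r in env.regions_of("scene","case"):
    v,u=np.nonzero(r["pixels"]&(S["depth"]>0)); w=world(S,np.c_[u,v])
    if np.linalg.norm(np.median(w,0)[:2]-(.54,-.01))<.1 and len(u)<1500:
      z=np.median(w[:,2]); m=abs(w[:,2]-z)<.006; p=world(S,np.c_[u,v][m],.055); a=np.radians(10.3); q=p[:,:2]-(.6089,.0008); L=np.c_[q@[np.cos(a),np.sin(a)],q@[-np.sin(a),np.cos(a)]]
      print(z,m.sum(),np.percentile(L,[1,99],axis=0))
save(S,"scene5.png",(230,370,220,360),5)
```

```text
t 10.55 tcp [ 0.5017 -0.02    0.03  ] q [-1.58e+01  3.16e+01  9.73e+01 -1.00e-01  5.15e+01 -1.16e+02] w 0.0584 f [-10.8  -5.   -0.5]
0.052305362705638236 447 [[-0.12527585 -0.0156086 ]
 [ 0.01827097  0.03058335]]
```

View pics/scene5.png

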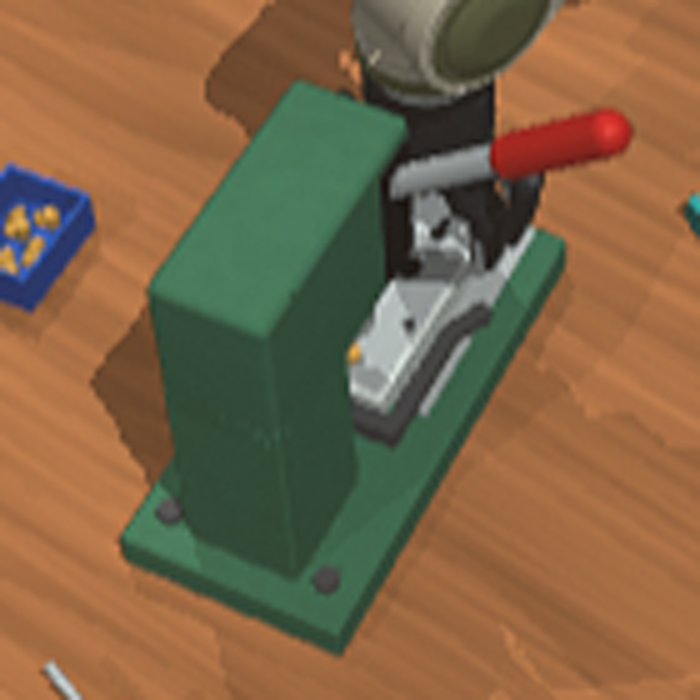

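The case's front has met the back stop: 11 N contact, pin at (355,353) under the head, lying between the rails. Lowering it and releasing.

Emit:
jog_arm(
  targets=[
    [0.2,0,0.1,0,0,0],
    [0.2,0,0.2,0,0,0],
    [0.2,0,0.2,0,0,0],
    [0.2,0,0.2,0,0,0],
  ],
)

```text
time_s: 10.98
position: [0.5017, -0.0203, 0.0289]
tool_rot: [[-0.984, -0.179, -0.0], [-0.179, 0.984, -0.0], [0.0, -0.0, -1.0]]
ft_force: [-6.3, -2.2, 3.1]
grip_width: 0.0579
gripper_force: 98.9
```

Emit:
jog_arm(
  targets=[
    [0,0,0,0,0,0],
    [0,0,0,0,0,0],
    [0,0,0,0,0,0],
    [0,0,0,0,0,0],
    [0,0,0,0,0,0],
  ],
  hand=1,
)

```text
time_s: 11.4
position: [0.5023, -0.0202, 0.0286]
tool_rot: [[-0.984, -0.179, 0.001], [-0.179, 0.984, -0.0], [-0.001, -0.0, -1.0]]
ft_force: [0.5, 0.1, 0.9]
grip_width: 0.0853
gripper_force: 0.0
```

Emit:
jog_arm(
  targets=[
    [0,0,-1,0,0,0],
    [0,0,-3,0,0,0],
    [3,0,-6,0,0,0],
    [6,0,-10,0,0,0],
    [9,0,-14,0,0,0],
    [12,0,-18,0,0,0],
    [15,0,-22,0,0,0],
    [15,0,-22,0,0,0],
  ],
)

```text
time_s: 12.07
position: [0.353, -0.0469, 0.2507]
tool_rot: [[-0.984, -0.179, 0.002], [-0.179, 0.984, -0.001], [-0.002, -0.001, -1.0]]
ft_force: [1.0, -0.1, 0.5]
grip_width: 0.0855
gripper_force: 0.0
```

Run:
```python
from h import *
o=(.605,-.0005)
T=env.get_image("top"); save(T,"top6.png",(170,290,280,380),6)
S=env.get_image("scene")
for n,im,oo in(("top",T,(.6017,-.0023)),("scene",S,(.6089,.0008))):
  for r in env.regions_of(n,"case"):
    v,u=np.nonzero(r["pixels"]&(im["depth"]>0)); w=world(im,np.c_[u,v])
    if np.linalg.norm(np.median(w,0)[:2]-(.53,-.01))<.06 and len(u)<1500:
      z=np.median(w[:,2]); m=abs(w[:,2]-z)<.004; p=world(im,np.c_[u,v][m],.052); a=np.radians(10.3); q=p[:,:2]-oo; L=np.c_[q@[np.cos(a),np.sin(a)],q@[-np.sin(a),np.cos(a)]]
      print(n,z,m.sum(),np.percentile(L,[1,99],axis=0))
print(env.observe()["q"])
rows((*case(10.3,o,0,.145),.42,10.3),(*case(10.3,o,0,.145),.42,100.3))
```

```text
top 0.05243222239731704 477 [[-0.13709503 -0.0282567 ]
 [-0.01512484  0.03031271]]
scene 0.05102736350827142 481 [[-0.13970649 -0.01650603]
 [ 0.0161201   0.03034123]]
[-2.67650260e+01  9.39829447e-01  9.87849225e+01  8.06046743e-03
  8.01547766e+01 -1.27035548e+02]
t 12.2667 tcp [ 0.3545 -0.0471  0.2489] q [ -26.8    0.9   98.8    0.    80.2 -127. ] w 0.0852 f [ 0.8  1.1 -0.1]
(np.float64(0.5790736788081293), np.float64(0.14216333050036353), 0.42, 10.3) -> [-25.51, 14.6, -17.09] [-0.07, 0.1, -0.03]
(np.float64(0.5790736788081293), np.float64(0.14216333050036353), 0.42, 100.3) -> [-25.51, 14.6, -17.09] [0.03, 0.13, 89.97]
```

View pics/top6.png

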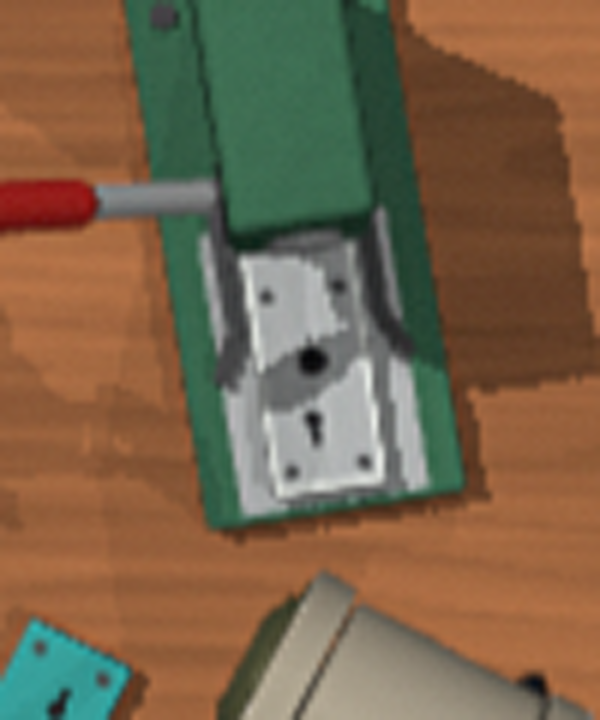

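The case sits in the nest between the rails (rear edge (270,500)–(385,480), measured at −0.137…−0.140 against −0.140 nominal). Next the lever: shutting the fingers and hovering above the handle.

Emit:
jog_arm(
  targets=[
    [0,0,-4,0,0,0],
    [-3,2,-8,0,0,0],
    [-6,4,-11,0,0,0],
    [-9.5,6,-12.1,0,0,0],
    [-13,8,-12.1,0,0,0],
    [-16.5,10,-12.1,0,0,0],
    [-20,12,-12.1,0,0,0],
    [-23,14.1,-12.1,0,0,0],
  ],
  hand=0,
)

```text
time_s: 12.93
position: [0.5532, 0.1309, 0.3671]
tool_rot: [[-0.984, -0.18, -0.003], [-0.18, 0.984, -0.0], [0.003, 0.0, -1.0]]
ft_force: [0.2, -1.1, 0.7]
grip_width: -0.0
gripper_force: 0.0
```

Emit:
jog_arm(
  targets=[
    [-1.5,0,0,0,0,0],
    [-2.5,0,0,0,0,0],
    [-2.5,0,0,0,0,0],
    [-2.5,0,0,0,0,0],
  ],
)

```text
time_s: 13.27
position: [0.5762, 0.1336, 0.3673]
tool_rot: [[-0.984, -0.18, -0.003], [-0.18, 0.984, -0.0], [0.003, 0.001, -1.0]]
ft_force: [0.3, -0.4, 0.5]
grip_width: -0.0001
gripper_force: 0.0
```

Run:
```python
from h import *
o=(.605,-.0005)
rows((*case(10.3,o,0,.14),.345,10.3),(*case(10.3,o,0,.14),.16,10.3))
```

```text
t 13.2667 tcp [0.5762 0.1336 0.3673] q [  1.6  23.6  49.6   0.  107.  -98.8] w -0.0001 f [ 0.3 -0.4  0.5]
(np.float64(0.5799676898837111), np.float64(0.13724390531069586), 0.345, 10.3) -> [-0.44, 0.29, 2.22] [0.03, -0.2, 0.04]
(np.float64(0.5799676898837111), np.float64(0.13724390531069586), 0.16, 10.3) -> [-0.5, 0.28, 20.72] [0.03, -0.2, 0.04]
```

Emit:
jog_arm(
  targets=[
    [-0.4,0.3,2,0,0,0],
    [-0.4,0.3,4,0,0,0],
    [-0.4,0.3,6,0,0,0],
    [-0.4,0.3,8,0,0,0],
    [-0.4,0.3,10,0,0,0],
    [-0.4,0.3,12,0,0,0],
    [-0.4,0.3,14,0,0,0],
    [-0.4,0.3,14,0,0,0],
  ],
)

```text
time_s: 13.93
position: [0.5783, 0.1366, 0.2276]
tool_rot: [[-0.984, -0.179, -0.001], [-0.179, 0.984, 0.0], [0.001, 0.0, -1.0]]
ft_force: [0.6, -1.3, 8.0]
grip_width: -0.0002
gripper_force: 4.2
```

Emit:
jog_arm(
  targets=[
    [0,0,1,0,0,0],
    [0,0,2,0,0,0],
    [0,0,3,0,0,0],
    [0,0,4,0,0,0],
    [0,0,4,0,0,0],
  ],
)

```text
time_s: 14.35
position: [0.5788, 0.1379, 0.1905]
tool_rot: [[-0.984, -0.179, 0.002], [-0.179, 0.984, 0.002], [-0.002, 0.002, -1.0]]
ft_force: [-1.0, 5.9, 11.4]
grip_width: 0.0001
gripper_force: 5.9
```

Pushing the lever. Now creeping to the stop.

Emit:
jog_arm(
  targets=[
    [0,0,0.4,0,0,0],
    [0,0,0.8,0,0,0],
    [0,0,1.2,0,0,0],
    [0,0,1.2,0,0,0],
  ],
)

```text
time_s: 14.68
position: [0.5791, 0.1371, 0.1799]
tool_rot: [[-0.984, -0.179, 0.003], [-0.179, 0.984, 0.001], [-0.003, 0.0, -1.0]]
ft_force: [-2.6, 1.9, 13.6]
grip_width: 0.0001
gripper_force: 7.2
```

Emit:
jog_arm(
  targets=[
    [0,0,0.3,0,0,0],
    [0,0,0.5,0,0,0],
    [0,0,0.5,0,0,0],
  ],
)

```text
time_s: 14.93
position: [0.5792, 0.1365, 0.1753]
tool_rot: [[-0.984, -0.179, 0.004], [-0.179, 0.984, -0.0], [-0.004, -0.001, -1.0]]
ft_force: [-3.5, -1.7, 15.8]
grip_width: 0.0
gripper_force: 7.5
```

Emit:
jog_arm(
  targets=[
    [0,0,0.3,0,0,0],
    [0,0,0.5,0,0,0],
    [0,0,0.5,0,0,0],
  ],
)

```text
time_s: 15.18
position: [0.5794, 0.1358, 0.1705]
tool_rot: [[-0.984, -0.178, 0.004], [-0.178, 0.984, -0.002], [-0.004, -0.002, -1.0]]
ft_force: [-3.5, -3.2, 16.3]
grip_width: -0.0003
gripper_force: 7.5
```

Emit:
jog_arm(
  targets=[
    [0,0,0.3,0,0,0],
    [0,0,0.5,0,0,0],
    [0,0,0.5,0,0,0],
  ],
)

```text
time_s: 15.43
position: [0.5797, 0.1356, 0.1689]
tool_rot: [[-0.984, -0.178, 0.008], [-0.178, 0.984, -0.002], [-0.007, -0.004, -1.0]]
ft_force: [-11.6, -6.6, 37.1]
grip_width: 0.0002
gripper_force: 17.0
```

Emit:
jog_arm(
  targets=[
    [0,0,0.3,0,0,0],
    [0,0,0.3,0,0,0],
    [0,0,0.3,0,0,0],
  ],
)

```text
time_s: 15.68
position: [0.5799, 0.1354, 0.1683]
tool_rot: [[-0.984, -0.178, 0.01], [-0.179, 0.984, -0.003], [-0.01, -0.005, -1.0]]
ft_force: [-17.3, -6.4, 53.3]
grip_width: 0.0001
gripper_force: 24.7
```

Emit:
jog_arm(
  targets=[
    [0,0,0.3,0,0,0],
    [0,0,0.3,0,0,0],
    [0,0,0.3,0,0,0],
  ],
)

```text
time_s: 15.93
position: [0.58, 0.1353, 0.1678]
tool_rot: [[-0.984, -0.179, 0.013], [-0.179, 0.984, -0.003], [-0.012, -0.006, -1.0]]
ft_force: [-23.2, -8.4, 68.6]
grip_width: -0.0001
gripper_force: 32.5
```

The force rise at z≈0.169, as predicted, shows the lever is at its stop. Letting it up slowly.

Emit:
jog_arm(
  targets=[
    [0,0,-1.5,0,0,0],
    [0,0,-4,0,0,0],
    [0,0,-7,0,0,0],
    [0,0,-10,0,0,0],
    [0,0,-13,0,0,0],
    [0,0,-16,0,0,0],
    [0,0,-19,0,0,0],
    [0,0,-21,0,0,0],
  ],
)

```text
time_s: 16.6
position: [0.5785, 0.1364, 0.3701]
tool_rot: [[-0.984, -0.178, 0.004], [-0.178, 0.984, -0.0], [-0.004, -0.001, -1.0]]
ft_force: [0.3, -0.3, 0.7]
grip_width: -0.0003
gripper_force: 0.0
```

Emit:
jog_arm(
  targets=[
    [3.5,-2,0,0,0,0],
    [7,-4,0,0,0,0],
    [10.5,-6.5,0,0,0,0],
    [14,-9,0,0,0,0],
    [18,-11,0,0,0,0],
    [21.5,-13,0,0,0,0],
    [24,-14.5,0,0,0,0],
    [24,-14.5,0,0,0,0],
  ],
  hand=1,
)

```text
time_s: 17.27
position: [0.3652, -0.0508, 0.3672]
tool_rot: [[-0.985, -0.174, 0.001], [-0.174, 0.985, -0.002], [-0.0, -0.002, -1.0]]
ft_force: [0.2, -0.5, 0.5]
grip_width: 0.0852
gripper_force: 0.0
```

Run:
```python
from h import *
T=env.get_image("top"); S=env.get_image("scene"); A=S["frame"][230:370,220:360]; B=T["frame"][170:310,270:410]
cv2.imwrite("pics/c7.png",cv2.resize(np.hstack([A,B])[...,::-1],None,fx=2.8,fy=2.8,interpolation=cv2.INTER_CUBIC))
for n,im,oo in(("top",T,(.6017,-.0023)),("scene",S,(.6089,.0008))):
  for r in env.regions_of(n,"lever_grip")[:1]:
    v,u=np.nonzero(r["pixels"]&(im["depth"]>0)); w=world(im,np.c_[u,v]); print(n,"lever",np.median(w,0).round(4),np.percentile(w[:,2],98))
  for r in env.regions_of(n,"case"):
    v,u=np.nonzero(r["pixels"]&(im["depth"]>0)); w=world(im,np.c_[u,v])
    if np.linalg.norm(np.median(w,0)[:2]-(.53,-.01))<.06 and len(u)<1500:
      z=np.median(w[:,2]); m=abs(w[:,2]-z)<.004; p=world(im,np.c_[u,v][m],.052); a=np.radians(10.3); q=p[:,:2]-oo; L=np.c_[q@[np.cos(a),np.sin(a)],q@[-np.sin(a),np.cos(a)]]
      print(n,z,m.sum(),np.percentile(L,[1,99],axis=0))
rows((.5018,-.0203,.10,10.3),(.5018,-.0203,.029,10.3))
```

```text
top lever [0.582  0.1074 0.3067] 0.3427794883444263
top 0.05267909888069422 503 [[-0.13705336 -0.02820298]
 [-0.0160583   0.0299919 ]]
scene lever [0.5922 0.1119 0.304 ] 0.3398139058184016
t 17.5667 tcp [ 0.3695 -0.0482  0.3663] q [ -25.8   -1.    81.4    0.    99.6 -126.2] w 0.0852 f [ 0.  -0.1  0.3]
(0.5018, -0.0203, 0.1, 10.3) -> [-13.53, 0.35, 26.63] [0.02, -0.02, 0.09]
(0.5018, -0.0203, 0.029, 10.3) -> [-13.53, 0.34, 33.73] [0.02, -0.02, 0.09]
```

View pics/c7.png

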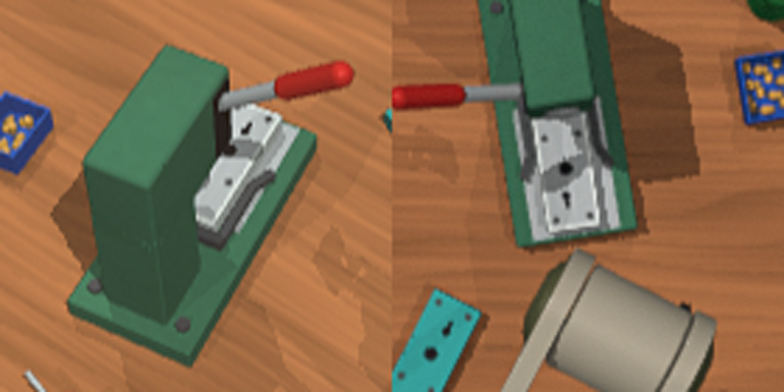

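The lever is back up (red handle at (315,78) left, (430,95) right), the case hasn't moved, and the pin no longer stands proud. Regrasping.

Emit:
jog_arm(
  targets=[
    [-1,0.3,4,0,0,0],
    [-2,0.3,8,0,0,0],
    [-3,0.3,12,0,0,0],
    [-4,0.3,16,0,0,0],
    [-5,0.3,20,0,0,0],
    [-7,0.3,23,0,0,0],
    [-10,0.3,25.5,0,0,0],
    [-13,0.3,28,0,0,0],
  ],
)

```text
time_s: 18.23
position: [0.4974, -0.0212, 0.0843]
tool_rot: [[-0.984, -0.18, -0.002], [-0.18, 0.984, 0.0], [0.001, 0.001, -1.0]]
ft_force: [1.2, -0.8, 0.9]
grip_width: 0.0857
gripper_force: 0.0
```

Emit:
jog_arm(
  targets=[
    [-0.5,0,1,0,0,0],
    [-0.5,0,1,0,0,0],
    [-0.5,0,1,0,0,0],
  ],
)

```text
time_s: 18.48
position: [0.5008, -0.0209, 0.076]
tool_rot: [[-0.984, -0.181, -0.002], [-0.181, 0.984, 0.001], [0.002, 0.001, -1.0]]
ft_force: [-0.6, -0.6, 0.9]
grip_width: 0.0856
gripper_force: 0.0
```

Run:
```python
from h import *
rows((.5018,-.0203,.029,10.3))
```

```text
t 18.4833 tcp [ 0.5008 -0.0209  0.076 ] q [ -15.9   27.2   95.    -0.    57.9 -116.3] w 0.0856 f [-0.6 -0.6  0.9]
(0.5018, -0.0203, 0.029, 10.3) -> [-0.11, 0.04, 4.7] [0.05, -0.11, 0.1]
```

Emit:
jog_arm(
  targets=[
    [0,0,2,0,0,0],
    [0,0,4,0,0,0],
    [0,0,4.6,0,0,0],
    [0,0,4.6,0,0,0],
    [0,0,4.6,0,0,0],
  ],
)

```text
time_s: 18.9
position: [0.5014, -0.0218, 0.0317]
tool_rot: [[-0.984, -0.179, 0.001], [-0.179, 0.984, -0.0], [-0.001, -0.001, -1.0]]
ft_force: [1.0, 0.0, -0.1]
grip_width: 0.085
gripper_force: 0.0
```

Emit:
jog_arm(
  targets=[
    [0,0,0,0,0,0],
    [0,0,0,0,0,0],
    [0,0,0,0,0,0],
    [0,0,0,0,0,0],
    [0,0,0,0,0,0],
    [0,0,0,0,0,0],
  ],
  hand=0,
  newtons=90,
)

```text
time_s: 19.4
position: [0.5017, -0.0217, 0.0322]
tool_rot: [[-0.984, -0.179, 0.002], [-0.179, 0.984, -0.001], [-0.002, -0.001, -1.0]]
ft_force: [-3.5, 2.2, 12.8]
grip_width: 0.0584
gripper_force: 97.3
```

Emit:
jog_arm(
  targets=[
    [0,0,-0.3,0,0,0],
    [0.8,0,-0.4,0,0,0],
    [2,0,-0.4,0,0,0],
    [4,0,-0.4,0,0,0],
    [6,0,-0.4,0,0,0],
    [8.5,0,-0.4,0,0,0],
    [11,0,-0.4,0,0,0],
    [13,0,-0.4,0,0,0],
  ],
)

```text
time_s: 20.07
position: [0.3708, -0.0446, 0.0344]
tool_rot: [[-0.984, -0.179, -0.002], [-0.179, 0.984, 0.001], [0.002, 0.001, -1.0]]
ft_force: [0.1, -0.7, -4.8]
grip_width: 0.0579
gripper_force: 96.6
```

Emit:
jog_arm(
  targets=[
    [0,0,-3,0,0,0],
    [0,0,-6,0,0,0],
    [0,0,-10,0,0,0],
    [0,0,-10,0,0,0],
    [0,0,-10,0,0,0],
  ],
)

```text
time_s: 20.48
position: [0.3734, -0.0451, 0.1355]
tool_rot: [[-0.984, -0.179, 0.003], [-0.179, 0.984, -0.002], [-0.003, -0.002, -1.0]]
ft_force: [-1.1, -0.2, -4.7]
grip_width: 0.0581
gripper_force: 99.6
```

Run:
```python
from h import *
g=case(3,(.4175,.3015),-.0445)
print(g); rows((*g,.13,3),(*g,.0485,3))
S=env.get_image("scene")
for r in env.regions_of("scene","case"):
    v,u=np.nonzero(r["pixels"]&(S["depth"]>0)); w=world(S,np.c_[u,v]); z=np.median(w[:,2])
    if .09<z<.2: m=abs(w[:,2]-z)<.006; p=world(S,np.c_[u,v][m],z); print(z,cv2.minAreaRect(p[:,:2].astype(np.float32)),np.linalg.lstsq(np.c_[w[m][:,:2],np.ones(m.sum())],w[m][:,2],rcond=None)[0].round(4))
```

```text
(np.float64(0.37306098570342144), np.float64(0.299171049947189))
t 20.4833 tcp [ 0.3734 -0.0451  0.1355] q [ -25.1   11.1  108.8   -0.    59.9 -125.4] w 0.0581 f [-1.1 -0.2 -4.7]
(np.float64(0.37306098570342144), np.float64(0.299171049947189), 0.13, 3) -> [-6.13, 33.88, 0.49] [-0.12, 0.18, 7.31]
(np.float64(0.37306098570342144), np.float64(0.299171049947189), 0.0485, 3) -> [-6.1, 33.9, 8.64] [-0.12, 0.18, 7.31]
0.15391020959757662 ((0.42164355516433716, -0.034350376576185226), (0.16394303739070892, 0.062185198068618774), 11.084742546081543) [-0.0075 -0.0017  0.1575]
```

Held level. Carrying it to the pile.

Emit:
jog_arm(
  targets=[
    [-0.8,4,0.2,0,0,1],
    [-1.5,8,0.2,0,0,2],
    [-2.3,12,0.2,0,0,3],
    [-3,16,0.2,0,0,4],
    [-3.8,20,0.2,0,0,5],
    [-4.5,24,0.2,0,0,6],
    [-5.3,28,0.2,0,0,7],
    [-6,32,0.3,0,0,7.3],
  ],
)

```text
time_s: 21.25
position: [0.3738, 0.2825, 0.1295]
tool_rot: [[-0.999, -0.052, -0.004], [-0.052, 0.999, -0.001], [0.004, -0.001, -1.0]]
ft_force: [1.8, -0.2, -2.9]
grip_width: 0.058
gripper_force: 99.6
```

Emit:
jog_arm(
  targets=[
    [-0.1,1.9,0,0,0,0],
    [-0.1,1.9,0,0,0,0],
    [-0.1,1.9,0,0,0,0],
    [-0.1,1.9,0,0,0,0],
  ],
)

```text
time_s: 21.58
position: [0.3744, 0.2988, 0.13]
tool_rot: [[-0.999, -0.052, -0.003], [-0.052, 0.999, -0.002], [0.003, -0.001, -1.0]]
ft_force: [0.9, -0.0, -4.0]
grip_width: 0.0576
gripper_force: 99.6
```

Run:
```python
from h import *
g=case(3,(.4175,.3015),-.0445)
rows((*g,.062,3),(*g,.0525,3))
S=env.get_image("scene");save(S,"s8.png",(220,380,320,500),4)
for t in("case","pile"):
  for r in env.regions_of("scene",t):
    v,u=np.nonzero(r["pixels"]&(S["depth"]>0)); w=world(S,np.c_[u,v]); z=np.median(w[:,2])
    if .04<z<.2: m=abs(w[:,2]-z)<.006; p=world(S,np.c_[u,v][m],z); print(t,z,cv2.minAreaRect(p[:,:2].astype(np.float32)))
```

```text
t 21.5833 tcp [0.3744 0.2988 0.13  ] q [ 24.4  21.1  94.4  -0.   64.7 -68.6] w 0.0576 f [ 0.9 -0.  -4. ]
(np.float64(0.37306098570342144), np.float64(0.299171049947189), 0.062, 3) -> [0.11, 0.05, 6.8] [-0.08, -0.19, 0.01]
(np.float64(0.37306098570342144), np.float64(0.299171049947189), 0.0525, 3) -> [0.11, 0.05, 7.75] [-0.08, -0.19, 0.01]
case 0.14855309349288714 ((0.4238956868648529, 0.30237436294555664), (0.16610917448997498, 0.060489021241664886), 3.627474546432495)
pile 0.0486056844356304 ((0.4210517108440399, 0.30092352628707886), (0.17059411108493805, 0.06968138366937637), 2.8753631114959717)
pile 0.11697521008446987 ((0.7145558595657349, 0.03615346550941467), (0.0506950244307518, 0.09613676369190216), 56.085506439208984)
```

View pics/s8.png

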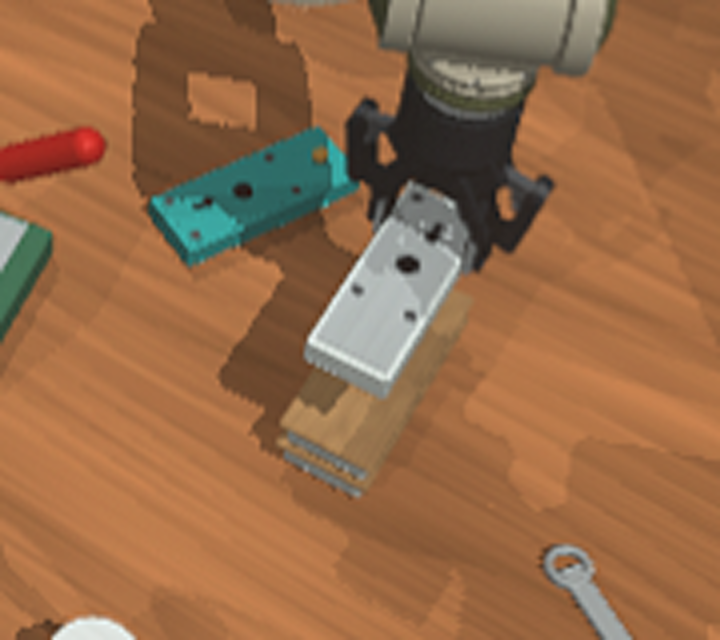

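The case is level over the pile with its pin pressed in (no proud pin on its far end near (345,350)), about 3 mm too far ahead. Lowering with that correction.

Emit:
jog_arm(
  targets=[
    [0.2,0,3,0,0,0],
    [0.2,0,5.5,0,0,0],
    [0.2,0,7,0,0,0],
    [0.2,0,7,0,0,0],
    [0.2,0,7,0,0,0],
  ],
)

```text
time_s: 22.15
position: [0.3733, 0.299, 0.0615]
tool_rot: [[-0.999, -0.052, -0.001], [-0.052, 0.999, -0.0], [0.001, -0.0, -1.0]]
ft_force: [-0.1, -0.8, -2.7]
grip_width: 0.0579
gripper_force: 99.5
```

Emit:
jog_arm(
  targets=[
    [0,0,0.3,0,0,0],
    [0,0,0.5,0,0,0],
    [0,0,0.5,0,0,0],
  ],
)

```text
time_s: 22.4
position: [0.3734, 0.2996, 0.0569]
tool_rot: [[-0.999, -0.052, 0.001], [-0.052, 0.999, 0.0], [-0.001, 0.0, -1.0]]
ft_force: [0.9, -0.7, -3.5]
grip_width: 0.0579
gripper_force: 99.5
```

Emit:
jog_arm(
  targets=[
    [0,0,0.1,0,0,0],
    [0,0,0.2,0,0,0],
    [0,0,0.2,0,0,0],
  ],
)

```text
time_s: 22.65
position: [0.3731, 0.2996, 0.0545]
tool_rot: [[-0.999, -0.053, 0.0], [-0.053, 0.999, 0.0], [-0.0, 0.0, -1.0]]
ft_force: [0.7, -0.4, -3.4]
grip_width: 0.0575
gripper_force: 99.5
```

Emit:
jog_arm(
  targets=[
    [0,0,0.1,0,0,0],
    [0,0,0.15,0,0,0],
    [0,0,0.15,0,0,0],
  ],
)

```text
time_s: 22.9
position: [0.3731, 0.2996, 0.0529]
tool_rot: [[-0.999, -0.053, 0.0], [-0.053, 0.999, 0.0], [-0.0, 0.0, -1.0]]
ft_force: [-0.4, -0.3, -3.3]
grip_width: 0.0575
gripper_force: 99.5
```

Emit:
jog_arm(
  targets=[
    [0,0,0.1,0,0,0],
    [0,0,0.1,0,0,0],
    [0,0,0.1,0,0,0],
  ],
)

```text
time_s: 23.15
position: [0.3732, 0.2996, 0.0523]
tool_rot: [[-0.999, -0.053, 0.0], [-0.053, 0.999, 0.0], [-0.0, 0.0, -1.0]]
ft_force: [-2.3, -0.6, 3.4]
grip_width: 0.0578
gripper_force: 100.2
```

Contact with the pile. Releasing and retreating.

Emit:
jog_arm(
  targets=[
    [0,0,0,0,0,0],
    [0,0,0,0,0,0],
    [0,0,0,0,0,0],
    [0,0,0,0,0,0],
    [0,0,0,0,0,0],
  ],
  hand=1,
)

```text
time_s: 23.57
position: [0.3732, 0.2996, 0.052]
tool_rot: [[-0.999, -0.053, 0.0], [-0.053, 0.999, 0.0], [-0.0, 0.0, -1.0]]
ft_force: [-0.2, 0.3, -0.7]
grip_width: 0.0856
gripper_force: 0.0
```

Emit:
jog_arm(
  targets=[
    [0,0,-2,0,0,0],
    [0,0,-5,0,0,0],
    [2,0,-9,0,0,0],
    [5,0,-13,0,0,0],
    [8,0,-16,0,0,0],
    [10,0,-19,0,0,0],
    [10,0,-19,0,0,0],
    [10,0,-19,0,0,0],
  ],
)

```text
time_s: 24.23
position: [0.2728, 0.2947, 0.2439]
tool_rot: [[-0.999, -0.054, 0.004], [-0.054, 0.999, 0.003], [-0.005, 0.002, -1.0]]
ft_force: [0.6, -1.1, -1.8]
grip_width: 0.0855
gripper_force: 0.0
```

Run:
```python
from h import *
S=env.get_image("scene");save(S,"s9.png",(200,400,220,500),2.8)
for t in("case","pile","lever_grip"):
  for r in env.regions_of("scene",t):
    v,u=np.nonzero(r["pixels"]&(S["depth"]>0)); w=world(S,np.c_[u,v]); z=np.median(w[:,2])
    if .04<z: m=abs(w[:,2]-z)<.005; p=world(S,np.c_[u,v][m],z); print(t,z,np.median(w,0).round(3),cv2.minAreaRect(p[:,:2].astype(np.float32)),np.linalg.lstsq(np.c_[w[m][:,:2],np.ones(m.sum())],w[m][:,2],rcond=None)[0].round(4))
rows()
```

```text
case 0.07170724408838691 [0.432 0.305 0.072] ((0.4226190149784088, 0.3028339445590973), (0.16068850457668304, 0.05997383967041969), 3.0479376316070557) [0.0007 0.0036 0.0705]
lever_grip 0.3085454118807952 [0.592 0.117 0.309] ((0.5912609696388245, 0.11933708190917969), (0.03293580934405327, 0.018958821892738342), 69.02003479003906) [-0.3323  0.1849  0.4838]
t 24.4333 tcp [0.2737 0.2941 0.2405] q [ 30.1   6.3  94.3  -0.   79.5 -62.9] w 0.0852 f [-1.4 -0.3 -0.3]
```

View pics/s9.png

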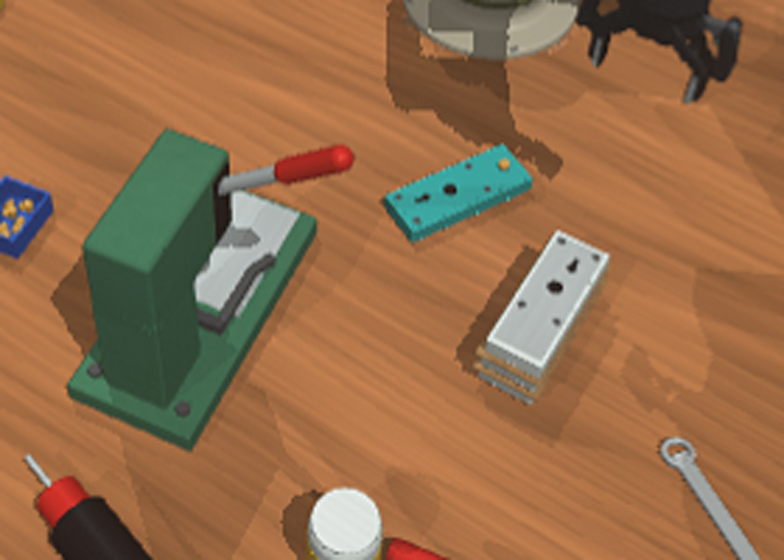

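The case lies squarely on the pile at (545,300), flat and about 2 mm off centre. The lever is up at (315,163) and the arm is clear. Handing in.

```bash
python3 -c "
from rig import env
print(env.close_job())"
```

```text
the job is handed in; nothing more can be done
None
```

The lock case's pin is pressed in, the case lies flat and square on the pile (about 2 mm off centre by camera), the lever is back up, and the job is handed in; no verdict was returned.

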